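# Find the brace slope on a waney stud with the angle gauge

## Robot

A 6-joint arm with a two-finger parallel gripper is mounted at the origin on the work surface. World frame = base frame: x ahead of the robot, y to its left, z up, the work surface at z = 0. Lengths are in m, angles in rad, forces in N, time in s.
With the tool pointing down it reaches from about 0.35 to 0.775 m from the base axis. Payload 5.5 kg.
Tool frame: the origin (TCP) lies on the centre line of the jaws, within the pads' length; the fingertips stand 8 mm ahead of it and the grasp point (between the pads) lies 11 mm behind it; z points along the fingers, y is the direction in which the jaws open and shut (so a half turn about z gives the same grasp; the last joint's range is limited). The gripper opens to 85 mm and grips with 20 to 120 N. Pads are 22 mm wide; open, the fingers measure 114 mm over their backs; the gripper's body (76 mm by 85 mm) begins 54 mm behind the grasp point. The pads swing forward as they close: fully open they stand 13 mm farther back than shut.
Start: joints at [-1.293, 0.313, 0.046, 1.304, 0, 1.431], TCP at [0.233, -0.526, 0.239] pointing down, gripper open.
Joint ranges: [-2.76, 2.76], [-0.86, 1.69], [-1.03, 1.26], [-2.2, 2.34], [-1.47, 1.5], [-3.14, 3.14]. Speed limits (rad/s): [2.57, 2.57, 3.14, 3.14, 3.14, 3.14].

## Interface

Orientations are given as a unit quaternion [w, x, y, z].
In Python, from workcell import env gives the robot as it stands. The module is installed in compiled form; this text tells all that it offers.
- The arm moves only by the tool play_rows, never from a script. Its argument "steps" is a list of rows, each an object with "claw": the closure in counts, from 0 (fully open) to 255 (shut); "dp": the shift along the tool's x, y, z in m, a list of three; "angular": the turn, a rotation vector about the tool's x, y, z in degrees, a list of three. In form: [{"claw": claw, "dp": [dx, dy, dz], "angular": [wx, wy, wz]}, ...]. A call has exactly 8 rows; each row shifts and turns the commanded pose from where the row before left it, along the tool's axes as they then stand; what a row does not reach is not made up. A row lasts 1/12 s, in which the tool goes at most 41.7 mm and 7.16 degrees, less where a joint would pass 70% of its speed; a pose out of reach is approached as far as the arm can. A call is refused whole if a number of a shift passes 0.0417 or a number of a turn 7.16, either way. A call with a gripper value outside its range is refused whole. The fingers move at their own pace and stop on an object; "force" is the grip in N (left out, the last holds). Time passes only in rows, so rows that do not move let the fingers close, or fill a call up. It gives the time, the measured TCP pose, the force and the opening at its end, in the units of the state.
- env.get_state(): the state, without advancing time (a new reading comes with each control period).
- env.read_camera(name): name is "scene" or "top"; returns (picture, depth): 400x640x3 uint8, red, green, blue; 400x640 float32, m along the optical axis (not along the pixel's ray), 0 where there is no reading.
- env.calibration(name): a dict with "fx", "fy", "cx", "cy" (pixels), "world_from_camera" (4x4, takes a point from camera to world coordinates). Camera axes: x right, y down, z forward; pixel columns grow to the right and rows downward; lengths in m; the calibration is good to about 2 mm. A picture is of the moment at which its call begins. calibration takes no time and is no camera call.
- env.hand_in(): hands the job in, once; it reports no verdict.
The state is a dict: "clock": time; "joint_pos": joint angles; "qvel": joint speeds; "tau": joint torques, N m; "tcp_pos": TCP position; "orientation": TCP orientation; "wrist_force": force on the tool from outside, world axes, zero at the start; "ft_torque": the same for the moment, N m; "finger_gap": finger opening in m.
Only numpy, scipy, OpenCV 4.12 (cv2) and the standard library are available. Lean on these libraries where they do the work, as an engineer would, in place of code of your own. Each camera call takes 0.05 s, during which the arm holds its last target. There are 200 camera calls.

## Task

We are about to scribe a brace line on the joist offcut: pick up the angle gauge and set its foot about level across the rounded top of the stud, right beside the joist, with the dial facing away from the joist and the back within about 10 mm of the joist's face, parallel to it but not leaning on it. Then rock the gauge on the stud until its hanging pointer settles on the wedge-shaped set mark, and stay there: the program finishes with the gripper still holding the gauge steady, the foot bearing lightly on the stud, so that I can scribe along it. Do not knock the gauge over, and leave the hammer, the tape measure and the jar where they are.

Things in the scene. Friction and masses are not known exactly. Their poses are not given: they have to be found in the camera images.
- gauge: Pendulum angle gauge, 0.28 to 0.43 kg: round grey dial case 124 mm across, 30 mm thick, on a straight aluminium foot 140 x 30 x 17 mm with a groove underneath; 136 mm high in all. Starts standing on its foot. Origin: centre of the foot's underside; z up, y along the foot, x through the thickness: the white dial looks to its -x, the plain back to +x. Dial centre (pointer pivot) 74 mm up
- grip (a point): Good place to grip the gauge across its 30 mm thickness: middle of the case, 112 mm above the foot's underside and 24 mm below the top; gauge's axes. The lower half of the dial stays visible. The pointer and mark lie recessed behind the lens and cannot be touched
- gauge_back (a point): Middle of the lower rear edge of the gauge's foot, 15 mm to +x of the gauge's origin; same axes as the gauge
- pointer (a joint): Angle of the pointer, a slim black hand with a round weight, tip 46 mm from its pivot. It hangs plumb, swings about 3 times a second when disturbed and settles within 2 s. 0 = at the middle of the foot (gauge level); positive = turned about the gauge's own +x axis, tip towards its +y. Turning the gauge by a about its own +x makes the settled value -a
- mark (a joint): Angle of the set mark, a black wedge at the dial's rim with its point towards the pivot; friction holds it where it was set, 0.18 to 0.55 rad from the dial's bottom. Same zero and direction as the pointer: the pointer is on the mark when the two values are equal
- pointer_tip (a point): The tip of the pointer, 46 mm from the pivot
- mark_tip (a point): The point that the pointer's tip covers when it is on the mark: 46 mm from the pivot, 1 mm from the wedge's point
- stud: Waney stud offcut, bare light wood, fixed: 180 mm long, 89 wide, 52 high. Its top is hewn in uneven facets within 0.6 mm of a circle of 60 mm radius about a lengthwise axis 8 mm below its underside; the crown runs along the middle. Origin: centre of the underside; x lengthwise away from the joist, y across, z up. Steel cleats 24 mm high at its sides near the far end
- crown (a point): The top of the stud's crown at the joist's face: 90 mm to -x of the stud's origin and 52 mm above the bench; same axes as the stud
- joist: Joist offcut of the same wood standing on edge, fixed, 38 mm thick (x), 260 mm long (y), 89 mm high. The stud butts square against the middle of its +x face; the axes are parallel to the stud's. It stands on the robot's side of the stud. Origin: centre of the underside. Its top is 37 mm higher than the stud's crown
- tape: Bystander: tape measure, yellow case 38 x 72 x 66 mm. Origin: centre of the underside
- hammer: Bystander: hammer lying on the bench along its own x, 260 mm long, head 88 mm across at the +x end. Origin: midway, at bench height
- jar: Bystander: amber screw jar, 66 mm across, 85 mm high. Origin: centre of the underside
There are look-alikes about, which are no part of the job. There is more than one size of the gauge; the one meant has the size given above. Leave any purple look-alike of the stud alone.

How it is judged:
On the way:
1. the gauge is set about level (within 6 degrees) across the stud's crown (contact force between gauge and stud above 0.3 N and angle between gauge's own z axis and vertical below 0.105 rad), for 0.2 s.
At the end, for the whole second after the job is handed in: The gripper holds the gauge still, its foot bearing on the stud (0.3 to 20 N) within 50 mm of the foot's middle, back within 20 mm of the joist's face, parallel within 8 degrees, pushing on the joist with less than 3 N; the settled pointer tip is within 3 mm (3.7 degrees) of the mark (distance between pointer_tip and mark_tip below 0.003 m and velocity of joint pointer between -0.4 and 0.4 rad/s and contact force between gauge and stud between 0.3 and 20 N and contact force between gauge and the fingers above 3 N and contact force between gauge and joist below 3 N and x of gauge_back in the frame of stud below -0.07 m and angle between the x axis of gauge and the x axis of stud, either way round below 0.14 rad and y of crown in the frame of gauge between -0.05 and 0.05 m and height (world z) of gauge above 0.03 m and linear speed of gauge below 0.02 m/s); the arm keeps its last pose, push and grip.
It fails at once if the gauge is knocked over (angle between gauge's own z axis and vertical above 0.9 rad).
It fails at once if a bystander (hammer, tape measure or jar) is moved more than 30 mm (distance of any of hammer, tape, jar from where it was at the start of the episode above 0.03 m).
It also fails if it takes over 54 s, if anything falls off the work surface, if the arm or the gripper's body presses on something with over 40 N, if the wrist force passes 120 N, or if a joint passes its speed limit or range.

## Working session

There is one attempt and no reset: what is moved stays moved. The work goes in short steps, Python scripts to look and compute and a tool call to move; the robot and the scene stay as the last step left them, time stands still between calls to the robot, and variables do not carry over. Pictures are saved under pics/ and viewed, about 8 in all and at most 12, crops included, and the job is handed in when it is done.

Besides the shell and the picture viewer there is one more tool, called by a JSON object that holds its "op" and its "data". play_rows: Moves the arm, as the interface text tells. Its arguments: {"type":"object","properties":{"steps":{"type":"array","items":{"type":"object","properties":{"claw":{"type":"number"},"dp":{"type":"array","items":{"type":"number"}},"angular":{"type":"array","items":{"type":"number"}}}}},"force":{"type":"number"}},"required":["steps"]}

```bash
mkdir -p pics; cat > h.py <<'E'
import numpy as np, cv2
from workcell import env
from scipy.spatial.transform import Rotation as R
def cam(n):
    p,d=env.read_camera(n); return p,d,env.calibration(n)
def pts(d,c):
    v,u=np.mgrid[:d.shape[0],:d.shape[1]]
    P=np.stack([(u-c['cx'])/c['fx']*d,(v-c['cy'])/c['fy']*d,d],-1)
    T=np.array(c['world_from_camera']); return P@T[:3,:3].T+T[:3,3]
def save(n,p): cv2.imwrite(n,p[:,:,::-1])
E
python3 - <<'E'
from h import *
for n in("scene","top"):
    p,d,c=cam(n); save(f"pics/{n}0.png",p); np.savez(f"{n}0.npz",p=p,d=d)
    print(n,c)
print(env.get_state())
E
```

```text
scene {'fx': 372.332552066071, 'fy': 372.332552066071, 'cx': 315.31426762126165, 'cy': 199.01754625104076, 'world_from_camera': array([[ 0.01317211,  0.8181314 , -0.57488044,  1.29941772],
       [ 0.99978234, -0.02007895, -0.00566723, -0.00766264],
       [-0.01617953, -0.57468066, -0.8182178 ,  1.11125345],
       [ 0.        ,  0.        ,  0.        ,  1.        ]])}
top {'fx': 389.35981528868996, 'fy': 389.35981528868996, 'cx': 322.90301956585387, 'cy': 199.9667362337461, 'world_from_camera': array([[-2.03306191e-02, -9.84372724e-01,  1.74919997e-01,
         4.22121392e-01],
       [-9.99787215e-01,  2.06279260e-02, -1.18484872e-04,
         7.41287045e-03],
       [-3.49160347e-03, -1.74885185e-01, -9.84582643e-01,
         1.18494385e+00],
       [ 0.00000000e+00,  0.00000000e+00,  0.00000000e+00,
         1.00000000e+00]])}
{'clock': 0.1, 'joint_pos': array([-1.29259184e+00,  3.13936338e-01,  4.51027467e-02,  1.30358966e+00,
       -1.49328597e-05,  1.43121183e+00]), 'qvel': array([ 0.00230835, -0.00146046,  0.00287312, -0.00070142, -0.000711  ,
        0.00275976]), 'tau': array([ 1.83978365e-03, -4.81726921e+01,  2.99243456e+01,  1.27058721e-02,
       -1.31227494e-04, -1.75355432e-06]), 'tcp_pos': array([ 0.233176 , -0.5251246,  0.2384959]), 'orientation': array([-8.10992843e-04,  9.78260447e-01,  2.07378487e-01, -6.37844898e-05]), 'wrist_force': array([-0.68073871,  0.49656139,  0.50718285]), 'ft_torque': array([ 0.01056343, -0.03774606, -0.02586459]), 'finger_gap': 0.0852197727893611}
```

View pics/scene0.png

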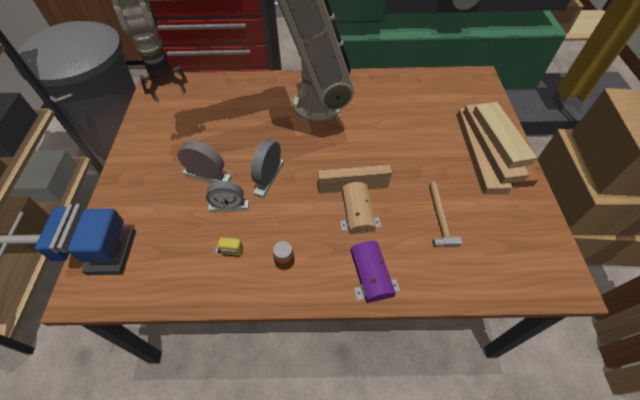

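View pics/top0.png

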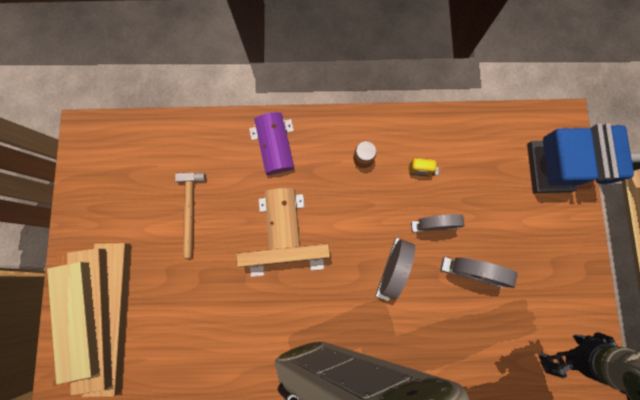

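The scene view shows three gauges: (225,195) with its dial facing the camera, (200,160) and (266,163). The stud is at about (358,205), the joist at (355,178), and there is a purple decoy. I'll measure them.

```bash
python3 - <<'E'
from h import *
S=np.load("scene0.npz");T=np.load("top0.npz")
Ps=pts(S['d'],env.calibration("scene"));Pt=pts(T['d'],env.calibration("top"))
def box(P,zlo,zhi):
    m=(P[...,2]>zlo)&(P[...,2]<zhi); return m
# components in top view
m=((Pt[...,2]>0.012)&(Pt[...,2]<0.25)&(T['d']>0)).astype(np.uint8)
n,l,st,_=cv2.connectedComponentsWithStats(m)
for i in range(1,n):
    if st[i,4]<150: continue
    q=Pt[l==i]; 
    r=cv2.minAreaRect((q[:,:2]*1000).astype(np.float32)); print(st[i], q[:,:2].mean(0).round(3), 'zmax',np.percentile(q[:,2],99).round(4), [np.round(x,1) for x in (r[0],r[1],r[2])])
# all merged cloud for gauges
A=np.concatenate([Ps[S['d']>0],Pt[T['d']>0]])
# joist: top z 80..95, x .. 
for nm,P in(("s",Ps),("t",Pt)):
    q=P.reshape(-1,3); k=(q[:,2]>.082)&(q[:,2]<.096)&(abs(q[:,1]-.1)<.2)&(q[:,0]>.4)&(q[:,0]<.62); q=q[k]; r=cv2.minAreaRect((q[:,:2]*1000).astype(np.float32)); print(nm,'joist',r,np.median(q[:,2]))
    q=P.reshape(-1,3); k=(q[:,2]>.035)&(q[:,2]<.056)&(abs(q[:,1]-.1)<.12)&(q[:,0]>.4)&(q[:,0]<.75); q=q[k]; r=cv2.minAreaRect((q[:,:2]*1000).astype(np.float32)); print(nm,'stud',r)
big=cv2.resize(S['p'][130:225,160:300],None,fx=5,fy=5,interpolation=cv2.INTER_CUBIC); save("pics/g.png",big)
E
```

```text
[ 254  112   40   62 1720] [0.809 0.156] zmax 0.0554 [array([812.8, 158.4]), array([182.2,  93.2]), np.float64(11.8)]
[ 528  123  112   69 5812] [ 0.714 -0.71 ] zmax 0.182 [array([ 721.9, -767.6]), array([263.5, 160.7]), np.float64(89.8)]
[353 141  23  27 468] [ 0.757 -0.118] zmax 0.0892 [array([ 761.6, -119.9]), array([62. , 61.4]), np.float64(38.3)]
[409 158  27  18 394] [ 0.72  -0.291] zmax 0.069 [array([ 723.7, -297.7]), array([77.8, 39.7]), np.float64(82.9)]
[175 172  30  86 901] [0.614 0.416] zmax 0.0295 [array([595.4, 416.1]), array([259.6,  87.3]), np.float64(0.2)]
[ 236  188   94   79 3156] [0.527 0.128] zmax 0.0922 [array([553.6, 132.1]), array([221.9, 259.3]), np.float64(5.2)]
[411 214  53  17 700] [ 0.545 -0.313] zmax 0.1375 [array([ 548.2, -326.8]), array([ 30.6, 139.6]), np.float64(2.5)]
[ 375  237   40   63 1425] [ 0.418 -0.183] zmax 0.1787 [array([ 421.2, -190.8]), array([ 40.1, 181.5]), np.float64(68.1)]
[   47   243    82   154 10375] [0.306 0.656] zmax 0.1192 [array([301.2, 690.9]), array([420.6, 197.7]), np.float64(0.3)]
[ 441  257   76   31 1372] [ 0.409 -0.408] zmax 0.1781 [array([ 407. , -426.8]), array([181.4,  39.3]), np.float64(72.6)]
[274 341  54  22 176] [0.243 0.066] zmax 0.2493 [array([240.4,  67. ]), array([ 10. , 127.8]), np.float64(17.8)]
s joist ((466.9792175292969, 125.65969848632812), (43.36025619506836, 259.2069091796875), 4.891651153564453) 0.08853922657631563
s stud ((611.4303588867188, 105.32799530029297), (223.44720458984375, 276.8821105957031), 89.1500244140625)
t joist ((465.1184387207031, 123.90447998046875), (37.96681213378906, 259.3478698730469), 4.815827369689941) 0.0883848375230718
t stud ((598.9423217773438, 122.50818634033203), (310.40618896484375, 220.40870666503906), 5.249663829803467)
```

View pics/g.png

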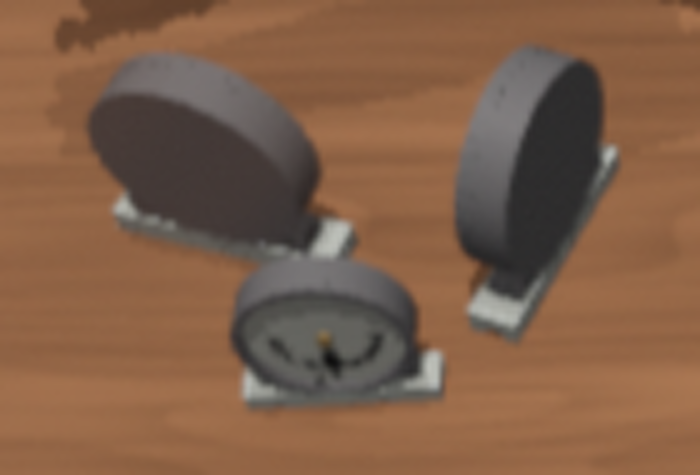

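The small gauge (foot 139.6 mm, 137 mm high) is the one meant. It stands at about (0.548,-0.327) with its dial facing +x, almost in the goal heading already. Next I move above it.

{"op": "play_rows", "data": {"steps": [{"claw":0,"dp":[0.0307,-0.00445,0],"angular":[0,0,0]},{"claw":0,"dp":[0.0307,-0.00445,0],"angular":[0,0,0]},{"claw":0,"dp":[0.0307,-0.00445,0],"angular":[0,0,0]},{"claw":0,"dp":[0.0307,-0.00445,0],"angular":[0,0,0]},{"claw":0,"dp":[0.0307,-0.00445,0],"angular":[0,0,0]},{"claw":0,"dp":[0.0307,-0.00445,0],"angular":[0,0,0]},{"claw":0,"dp":[0.0307,-0.00445,0],"angular":[0,0,0]},{"claw":0,"dp":[0.0307,-0.00445,0],"angular":[0,0,0]}]}}

```text
clock: 0.77
tcp_pos: [0.4443, -0.3922, 0.2389]
orientation: [-0.0, 0.978, 0.207, -0.0]
wrist_force: [-0.6, -0.3, -0.1]
finger_gap: 0.0855
```

{"op": "play_rows", "data": {"steps": [{"claw":0,"dp":[0.0307,-0.00445,0],"angular":[0,0,0]},{"claw":0,"dp":[0.0307,-0.00445,0],"angular":[0,0,0]},{"claw":0,"dp":[0.0307,-0.00445,0],"angular":[0,0,0]},{"claw":0,"dp":[0.0307,-0.00445,0],"angular":[0,0,0]},{"claw":0,"dp":[0,0,0],"angular":[0,0,-6.86]},{"claw":0,"dp":[0,0,0],"angular":[0,0,-6.86]},{"claw":0,"dp":[0,0,0],"angular":[0,0,-6.86]},{"claw":0,"dp":[0,0,0],"angular":[0,0,-6.86]}]}}

```text
clock: 1.43
tcp_pos: [0.5485, -0.3267, 0.2384]
orientation: [-0.001, 0.9, 0.437, -0.0]
wrist_force: [0.4, -0.3, 0.4]
finger_gap: 0.0854
```

{"op": "play_rows", "data": {"steps": [{"claw":0,"dp":[0,0,0],"angular":[0,0,-6.86]},{"claw":0,"dp":[0,0,0],"angular":[0,0,-6.86]},{"claw":0,"dp":[0,0,0],"angular":[0,0,-6.86]},{"claw":0,"dp":[0,0,0],"angular":[0,0,-6.86]},{"claw":0,"dp":[0,0,0],"angular":[0,0,-6.86]},{"claw":0,"dp":[0,0,0],"angular":[0,0,-6.86]},{"claw":0,"dp":[0,0,0],"angular":[0,0,0]},{"claw":0,"dp":[0,0,0],"angular":[0,0,0]}]}}

```text
clock: 2.1
tcp_pos: [0.5482, -0.3272, 0.2388]
orientation: [-0.0, 0.692, 0.721, -0.0]
wrist_force: [-0.2, -0.5, 0.0]
finger_gap: 0.0852
```

{"op": "play_rows", "data": {"steps": [{"claw":0,"dp":[0,0,0.023],"angular":[0,0,0]},{"claw":0,"dp":[0,0,0.023],"angular":[0,0,0]},{"claw":0,"dp":[0,0,0.023],"angular":[0,0,0]},{"claw":0,"dp":[0,0,0.023],"angular":[0,0,0]},{"claw":0,"dp":[0,0,0.023],"angular":[0,0,0]},{"claw":0,"dp":[0,0,0.023],"angular":[0,0,0]},{"claw":0,"dp":[0,0,0],"angular":[0,0,0]},{"claw":0,"dp":[0,0,0],"angular":[0,0,0]}]}}

```text
clock: 2.77
tcp_pos: [0.5473, -0.3265, 0.1]
orientation: [-0.002, 0.692, 0.722, -0.0]
wrist_force: [0.8, 0.2, -0.2]
finger_gap: 0.0857
```

```bash
python3 - <<'E'
from h import *
p,d,c=cam("top"); q,_,_=cam("scene")
a=cv2.resize(p[190:290,370:510],None,fx=4,fy=4); b=cv2.resize(q[120:220,160:300],None,fx=4,fy=4)
save("pics/pre.png",np.vstack([a,b])[:600] if 0 else cv2.resize(np.hstack([a,b]),(800,286)))
print(env.get_state()['tcp_pos'])
E
```

```text
[ 0.54904198 -0.32783863  0.10274553]
```

View pics/pre.png

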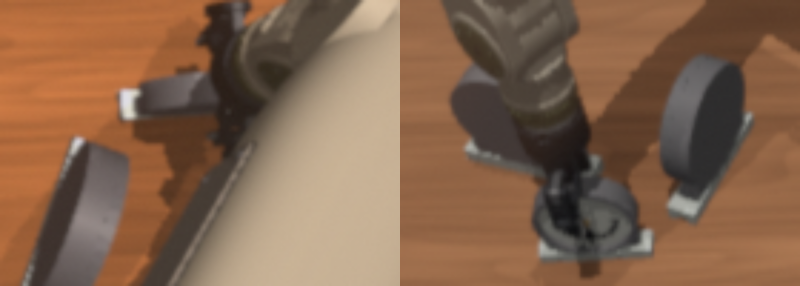

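The jaws straddle the case: one finger is in front of the dial and the other behind it. Closing now.

{"op": "play_rows", "data": {"force": 40, "steps": [{"claw":100,"dp":[0,0,0],"angular":[0,0,0]},{"claw":140,"dp":[0,0,0],"angular":[0,0,0]},{"claw":255,"dp":[0,0,0],"angular":[0,0,0]},{"claw":255,"dp":[0,0,0],"angular":[0,0,0]},{"claw":255,"dp":[0,0,0],"angular":[0,0,0]},{"claw":255,"dp":[0,0,0],"angular":[0,0,0]},{"claw":255,"dp":[0,0,0],"angular":[0,0,0]},{"claw":255,"dp":[0,0,0],"angular":[0,0,0]}]}}

```text
clock: 3.53
tcp_pos: [0.5482, -0.3276, 0.1021]
orientation: [0.0, 0.691, 0.723, -0.0]
wrist_force: [-2.8, 0.0, 6.3]
finger_gap: 0.0295
```

{"op": "play_rows", "data": {"force": 80, "steps": [{"claw":255,"dp":[0,0,0],"angular":[0,0,0]},{"claw":255,"dp":[0,0,0],"angular":[0,0,0]},{"claw":255,"dp":[0,0,0],"angular":[0,0,0]},{"claw":255,"dp":[0,0,-0.02],"angular":[0,0,0]},{"claw":255,"dp":[0,0,-0.03],"angular":[0,0,0]},{"claw":255,"dp":[0,0,-0.03],"angular":[0,0,0]},{"claw":255,"dp":[0,0,-0.03],"angular":[0,0,0]},{"claw":255,"dp":[0,0,-0.03],"angular":[0,0,0]}]}}

```text
clock: 4.2
tcp_pos: [0.5479, -0.3267, 0.2413]
orientation: [-0.001, 0.691, 0.723, 0.0]
wrist_force: [0.9, -1.2, -3.6]
finger_gap: 0.0292
```

{"op": "play_rows", "data": {"steps": [{"claw":255,"dp":[0.015,0,0],"angular":[0,0,0]},{"claw":255,"dp":[0.028,0,0],"angular":[0,0,0]},{"claw":255,"dp":[0.03,0,0],"angular":[0,0,0]},{"claw":255,"dp":[0.03,0,0],"angular":[0,0,0]},{"claw":255,"dp":[0.03,0,0],"angular":[0,0,0]},{"claw":255,"dp":[0.03,0,0],"angular":[0,0,0]},{"claw":255,"dp":[0.03,0,0],"angular":[0,0,0]},{"claw":255,"dp":[0.03,0,0],"angular":[0,0,0]}]}}

```text
clock: 4.87
tcp_pos: [0.5378, -0.1028, 0.2402]
orientation: [-0.001, 0.691, 0.723, -0.0]
wrist_force: [0.1, 0.5, -5.1]
finger_gap: 0.0293
```

{"op": "play_rows", "data": {"steps": [{"claw":255,"dp":[0.03,0,0],"angular":[0,0,0]},{"claw":255,"dp":[0.03,0,0],"angular":[0,0,0]},{"claw":255,"dp":[0.03,0,0],"angular":[0,0,0]},{"claw":255,"dp":[0.03,0,0],"angular":[0,0,0]},{"claw":255,"dp":[0.03,0,0],"angular":[0,0,0]},{"claw":255,"dp":[0.03,0,0],"angular":[0,0,0]},{"claw":255,"dp":[0.03,0,0],"angular":[0,0,0]},{"claw":255,"dp":[0.015,0,0],"angular":[0,0,-2.4]}]}}

```text
clock: 5.53
tcp_pos: [0.5274, 0.1235, 0.2402]
orientation: [-0.001, 0.675, 0.738, -0.0]
wrist_force: [-0.4, -0.9, -4.3]
finger_gap: 0.0293
```

{"op": "play_rows", "data": {"steps": [{"claw":255,"dp":[0.008,-0.01,0],"angular":[0,0,0]},{"claw":255,"dp":[0,0,0],"angular":[0,0,0]},{"claw":255,"dp":[0,0,0],"angular":[0,0,0]},{"claw":255,"dp":[0,0,0],"angular":[0,0,0]},{"claw":255,"dp":[0,0,0],"angular":[0,0,0]},{"claw":255,"dp":[0,0,0],"angular":[0,0,0]},{"claw":255,"dp":[0,0,0],"angular":[0,0,0]},{"claw":255,"dp":[0,0,0],"angular":[0,0,0]}]}}

```text
clock: 6.2
tcp_pos: [0.5181, 0.1268, 0.2413]
orientation: [0.0, 0.676, 0.737, -0.0]
wrist_force: [-1.0, -0.4, -3.5]
finger_gap: 0.0294
```

```bash
python3 - <<'E'
from h import *
q,d,c=cam("scene"); np.savez("s1.npz",p=q,d=d)
b=cv2.resize(q[90:220,285:435],None,fx=5,fy=4.6,interpolation=cv2.INTER_CUBIC)
b=cv2.resize(q[90:210,285:435],None,fx=5,fy=5,interpolation=cv2.INTER_CUBIC)
save("pics/above.png",b)
s=env.get_state();print(s['tcp_pos'],s['orientation'],s['wrist_force'],s['joint_pos'])
E
```

```text
[0.51806376 0.12692507 0.2412825 ] [7.63823325e-05 6.76295122e-01 7.36630778e-01 4.97634484e-06] [-0.12863423  0.50678312 -4.02484812] [ 8.97717056e-02  2.31607163e-01 -5.85246747e-02  1.28055431e+00
 -1.06288029e-04  1.57521462e+00]
```

View pics/above.png

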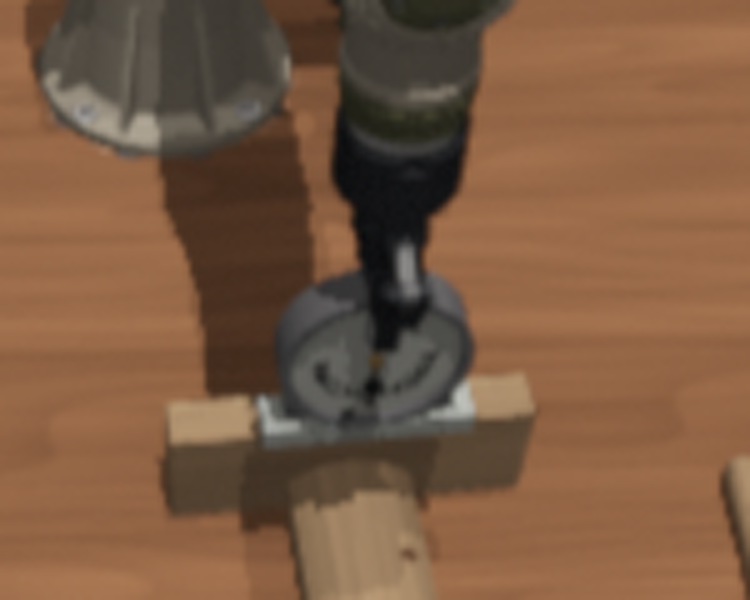

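```bash
cat >> h.py <<'E'
def gauge_pose(s,h=0.101):
    Rt=R.from_quat(np.roll(s['orientation'],-1)).as_matrix()
    Rg=np.column_stack([-Rt[:,1],-Rt[:,0],-Rt[:,2]])
    return Rg, s['tcp_pos']+Rt[:,2]*h
def rectify(p,c,Rg,o,px=5,xf=-0.012):
    # view from the dial side: image right = -y_g ; 130 x 140 mm, z from 0 to 140
    T=np.linalg.inv(np.array(c['world_from_camera']))
    src=[];dst=[]
    for y,z in((.065,.14),(-.065,.14),(-.065,0),(.065,0)):
        w=Rg@[xf,y,z]+o; k=T[:3,:3]@w+T[:3,3]
        src.append([k[0]/k[2]*c['fx']+c['cx'],k[1]/k[2]*c['fy']+c['cy']])
        dst.append([(.065-y)*1000*px,(.14-z)*1000*px])
    H=cv2.getPerspectiveTransform(np.float32(src),np.float32(dst))
    return cv2.warpPerspective(p,H,(130*px,140*px),flags=cv2.INTER_CUBIC)
E
python3 - <<'E'
from h import *
c=env.calibration("scene")
p0=np.load("scene0.npz")['p']; S=np.load("s1.npz")
a=np.deg2rad(2.4); Rg0=np.array([[-np.cos(a),np.sin(a),0],[-np.sin(a),-np.cos(a),0],[0,0,1]])
im0=rectify(p0,c,Rg0,np.array([.548,-.327,0]),3)
s=env.get_state(); Rg,o=gauge_pose(s); im1=rectify(S['p'],c,Rg,o,3)
save("pics/rect.png",np.hstack([im0,im1])); print(o,Rg.round(3))
P=pts(S['d'],c); q=P[S['d']>0]
# joist front face points (scene) in joist-aligned frame
th=np.deg2rad(4.85); ux=np.array([np.cos(th),np.sin(th)]);uy=np.array([-np.sin(th),np.cos(th)])
r=q[:,:2]-[.466,.1248]; X=r@ux;Y=r@uy
for ys in((-.125,-.08),(.08,.125)):
    k=(Y>ys[0])&(Y<ys[1])&(q[:,2]>.02)&(q[:,2]<.07)&(abs(X)<.05); print('face X',np.percentile(X[k],[10,50,90]).round(4),k.sum())
k=(X>.06)&(X<.16)&(abs(Y)<.05)&(q[:,2]>.03)&(q[:,2]<.06)
f=np.polyfit(Y[k],q[k,2],2); print('crown Y',-f[1]/2/f[0],'z',np.polyval(f,-f[1]/2/f[0]),1/f[0]/-2)
T0=np.load("top0.npz");qt=pts(T0['d'],env.calibration("top"))[T0['d']>0]
r=qt[:,:2]-[.466,.1248];X=r@ux;Y=r@uy
k=(X>.04)&(X<.16)&(abs(Y)<.05)&(qt[:,2]>.03)&(qt[:,2]<.06)
f=np.polyfit(Y[k],qt[k,2],2); print('top crown Y',-f[1]/2/f[0],'z',np.polyval(f,-f[1]/2/f[0]))
k=(qt[:,2]>.08)&(qt[:,2]<.096)&(abs(X)<.04)&(abs(Y)<.14); print('top joist X',np.percentile(X[k],[1,99]),np.percentile(Y[k],[.5,99.5]))
# gauge dial-case front rim & foot front face x in gauge frame
g=(q-o)@Rg; k=(abs(g[:,1])<.065)&(abs(g[:,0])<.04)&(g[:,2]<.016)&(g[:,2]>.003);print('foot gx',np.percentile(g[k,0],[5,50]),'gy',np.percentile(g[k,1],[1,99]), k.sum())
k=(abs(g[:,1])<.1)&(abs(g[:,0])<.02)&(g[:,2]<.02)&(g[:,2]>-.01);print('gy',np.percentile(g[k,1],[1,99]),'gz',np.percentile(g[k,2],[2,50]))
E
```

```text
[0.51807581 0.12691537 0.1402825 ] [[-0.996  0.085 -0.   ]
 [-0.085 -0.996  0.   ]
 [-0.     0.     1.   ]]
face X [0.0162 0.0184 0.0206] 111
face X [0.0172 0.0192 0.0209] 105
crown Y 0.0007578080844678381 z 0.051910532752057925 0.0523588199228692
top crown Y -0.00044317980405145945 z 0.05155593189607258
top joist X [-0.01965752  0.01760545] [-0.12875317  0.1271667 ]
foot gx [-0.0180872  -0.01553568] gy [-0.06461769  0.06387043] 119
gy [-0.06971321  0.06902312] gz [-0.00211274  0.01274579]
```

View pics/rect.png

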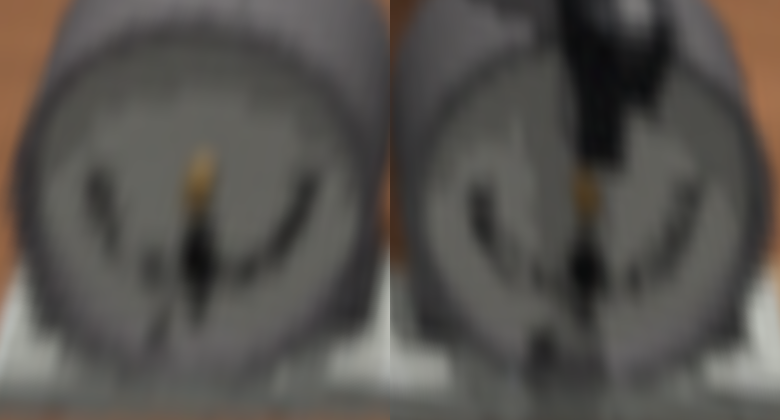

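The mark lies about 16–17° to the image left of the pointer, which is gauge +y. The gauge therefore needs roughly +16.5° about tool y. Lowering to the level set first.

{"op": "play_rows", "data": {"steps": [{"claw":255,"dp":[0.0024,-0.011,0],"angular":[0,0,0]},{"claw":255,"dp":[0,0,0.02],"angular":[0,0,0]},{"claw":255,"dp":[0,0,0.02],"angular":[0,0,0]},{"claw":255,"dp":[0,0,0.02],"angular":[0,0,0]},{"claw":255,"dp":[0,0,0.015],"angular":[0,0,0]},{"claw":255,"dp":[0,0,0.006],"angular":[0,0,0]},{"claw":255,"dp":[0,0,0],"angular":[0,0,0]},{"claw":255,"dp":[0,0,0],"angular":[0,0,0]}]}}

```text
clock: 6.92
tcp_pos: [0.5069, 0.1287, 0.1606]
orientation: [0.0, 0.676, 0.737, -0.0]
wrist_force: [0.5, -0.9, -3.6]
finger_gap: 0.0293
```

{"op": "play_rows", "data": {"steps": [{"claw":255,"dp":[0,0,0.001],"angular":[0,0,0]},{"claw":255,"dp":[0,0,0],"angular":[0,0,0]},{"claw":255,"dp":[0,0,0.001],"angular":[0,0,0]},{"claw":255,"dp":[0,0,0],"angular":[0,0,0]},{"claw":255,"dp":[0,0,0.001],"angular":[0,0,0]},{"claw":255,"dp":[0,0,0],"angular":[0,0,0]},{"claw":255,"dp":[0,0,0.001],"angular":[0,0,0]},{"claw":255,"dp":[0,0,0],"angular":[0,0,0]}]}}

```text
clock: 7.58
tcp_pos: [0.5066, 0.1288, 0.1561]
orientation: [-0.0, 0.676, 0.737, -0.0]
wrist_force: [-0.1, 0.1, -3.3]
finger_gap: 0.0293
```

Still free. Continuing in small steps.

{"op": "play_rows", "data": {"steps": [{"claw":255,"dp":[0,0,0.001],"angular":[0,0,0]},{"claw":255,"dp":[0,0,0],"angular":[0,0,0]},{"claw":255,"dp":[0,0,0.001],"angular":[0,0,0]},{"claw":255,"dp":[0,0,0],"angular":[0,0,0]},{"claw":255,"dp":[0,0,0.0005],"angular":[0,0,0]},{"claw":255,"dp":[0,0,0],"angular":[0,0,0]},{"claw":255,"dp":[0,0,0],"angular":[0,0,0]},{"claw":255,"dp":[0,0,0],"angular":[0,0,0]}]}}

```text
clock: 8.25
tcp_pos: [0.5066, 0.1288, 0.1539]
orientation: [0.0, 0.676, 0.737, -0.0]
wrist_force: [-1.9, 0.1, -1.3]
finger_gap: 0.0289
```

```bash
python3 - <<'E'
from h import *
s=env.get_state();print(s['tcp_pos'],s['wrist_force'],s['ft_torque'])
E
```

```text
[0.50664174 0.12880133 0.15391396] [-1.92042431  0.14848409 -1.3243637 ] [-0.02267266  0.28111032 -0.00472968]
```

{"op": "play_rows", "data": {"steps": [{"claw":255,"dp":[0,0,0.0005],"angular":[0,0,0]},{"claw":255,"dp":[0,0,0],"angular":[0,0,0]},{"claw":255,"dp":[0,0,0],"angular":[0,0,0]},{"claw":255,"dp":[0,0,0],"angular":[0,0,0]},{"claw":255,"dp":[0,0,0],"angular":[0,0,0]},{"claw":255,"dp":[0,0,0],"angular":[0,0,0]},{"claw":255,"dp":[0,0,0],"angular":[0,0,0]},{"claw":255,"dp":[0,0,0],"angular":[0,0,0]}]}}

```text
clock: 8.92
tcp_pos: [0.5067, 0.1288, 0.1538]
orientation: [0.0, 0.676, 0.737, 0.0]
wrist_force: [-3.4, -0.5, 4.8]
finger_gap: 0.0294
```

Level contact is made (about 8 N). Now I lift 4 mm, tilt 16.5° and shift so the foot stays tangent to the crown circle.

{"op": "play_rows", "data": {"steps": [{"claw":255,"dp":[0,0,-0.004],"angular":[0,0,0]},{"claw":255,"dp":[-0.00685,0,0.0002],"angular":[0,2.75,0]},{"claw":255,"dp":[-0.00685,0,-0.0001],"angular":[0,2.75,0]},{"claw":255,"dp":[-0.00684,0,-0.00045],"angular":[0,2.75,0]},{"claw":255,"dp":[-0.0068,0,-0.0008],"angular":[0,2.75,0]},{"claw":255,"dp":[-0.00676,0,-0.0011],"angular":[0,2.75,0]},{"claw":255,"dp":[-0.0067,0,-0.0014],"angular":[0,2.75,0]},{"claw":255,"dp":[0,0,0],"angular":[0,0,0]}]}}

```text
clock: 9.58
tcp_pos: [0.5108, 0.0854, 0.1549]
orientation: [-0.106, 0.67, 0.728, 0.097]
wrist_force: [0.4, -0.3, -4.3]
finger_gap: 0.0291
```

{"op": "play_rows", "data": {"steps": [{"claw":255,"dp":[0,0,0],"angular":[0,0,0]},{"claw":255,"dp":[0,0,0],"angular":[0,0,0]},{"claw":255,"dp":[0,0,0],"angular":[0,0,0]},{"claw":255,"dp":[0,0,0],"angular":[0,0,0]},{"claw":255,"dp":[0,0,0],"angular":[0,0,0]},{"claw":255,"dp":[0,0,0],"angular":[0,0,0]},{"claw":255,"dp":[0,0,0],"angular":[0,0,0]},{"claw":255,"dp":[0,0,0],"angular":[0,0,0]}]}}

```text
clock: 10.25
tcp_pos: [0.5102, 0.0881, 0.1561]
orientation: [-0.106, 0.669, 0.729, 0.097]
wrist_force: [0.6, -0.2, -3.3]
finger_gap: 0.0292
```

{"op": "play_rows", "data": {"steps": [{"claw":255,"dp":[0,0,0],"angular":[0,0,0]},{"claw":255,"dp":[0,0,0],"angular":[0,0,0]},{"claw":255,"dp":[0,0,0.001],"angular":[0,0,0]},{"claw":255,"dp":[0,0,0],"angular":[0,0,0]},{"claw":255,"dp":[0,0,0.001],"angular":[0,0,0]},{"claw":255,"dp":[0,0,0],"angular":[0,0,0]},{"claw":255,"dp":[0,0,0],"angular":[0,0,0]},{"claw":255,"dp":[0,0,0],"angular":[0,0,0]}]}}

```text
clock: 10.92
tcp_pos: [0.5102, 0.0884, 0.1541]
orientation: [-0.106, 0.669, 0.729, 0.097]
wrist_force: [0.1, -0.3, -4.0]
finger_gap: 0.0293
```

```bash
python3 - <<'E'
from h import *
c=env.calibration("scene"); P=[]
for i in range(8): P.append(env.read_camera("scene")[0].astype(float))
p=np.mean(P,0).round().astype(np.uint8); np.savez("s2.npz",p=p,d=env.read_camera("scene")[1])
s=env.get_state(); Rg,o=gauge_pose(s,.1018); im=rectify(p,c,Rg,o,4)
raw=cv2.resize(p[105:215,315:400],None,fx=4.5,fy=4.5,interpolation=cv2.INTER_CUBIC)[:,:280]
im=im[:560]; raw=cv2.copyMakeBorder(raw,0,max(0,560-raw.shape[0]),0,0,cv2.BORDER_CONSTANT)[:560]
save("pics/tilt.png",np.hstack([im,raw]))
print(s['clock'],s['tcp_pos'],s['wrist_force'],np.degrees(np.arccos(Rg[2,2])),o)
E
```

```text
11.3667 [0.51020708 0.08845316 0.15410826] [-0.58036642 -0.02881577 -3.8483529 ] 16.49484041323842 [0.5077269  0.11725053 0.05649781]
```

View pics/tilt.png

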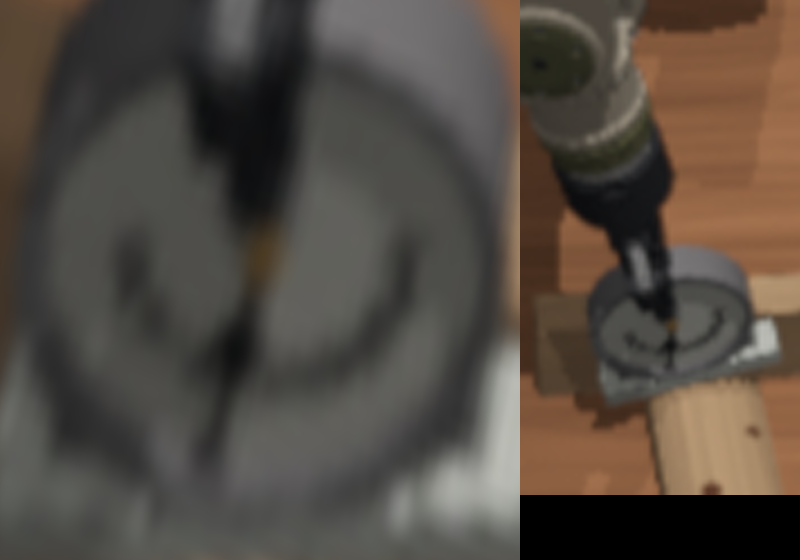

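```bash
cat >ang.py <<'E'
from h import *
def prof(im,px,lo,hi,r0,r1,y0=0,z0=.074):
    g=cv2.GaussianBlur(cv2.cvtColor(im,cv2.COLOR_RGB2GRAY).astype(np.float32),(0,0),px*.5)
    A=np.radians(np.arange(lo,hi,.5)); out=[]
    for r in np.arange(r0,r1,.001):
        u=(.065-(y0+r*np.sin(A)))*1000*px; v=(.14-(z0-r*np.cos(A)))*1000*px
        out.append(cv2.remap(g,u[None].astype(np.float32),v[None].astype(np.float32),1)[0])
    return np.degrees(A),np.array(out)
def centre(A,row,w=8):
    i=row.argmin(); k=abs(A-A[i])<=w; h=row[k]; t=np.clip(np.percentile(h,80)-h,0,None); return (A[k]*t).sum()/t.sum(), np.percentile(h,80)-h.min()
if __name__=="__main__":
    c=env.calibration("scene")
    a=np.deg2rad(2.4); Rg0=np.array([[-np.cos(a),np.sin(a),0],[-np.sin(a),-np.cos(a),0],[0,0,1]])
    def Rq(q): return gauge_pose({'orientation':np.array(q),'tcp_pos':np.zeros(3)})[0]
    V=[("0",np.load("scene0.npz")['p'],Rg0,np.array([.548,-.327,0]),(-10,8),(8,28)),
       ("1",np.load("s1.npz")['p'],Rq([0,.6763,.7366,0]),np.array([.51808,.12692,.1398]),(-10,8),(8,28)),
       ("2",np.load("s2.npz")['p'],Rq([-.106,.669,.729,.097]),np.array([.50773,.11725,.0565]),(2,32),(2,32))]
    for n,p,Rg,o,pr,mr in V:
        im=rectify(p,c,Rg,o,5,xf=-.012)
        print(n)
        for nm,rg,band in(("ptr",pr,[(.016,.024),(.024,.032),(.032,.040),(.040,.046)]),("mark",mr,[(.044,.048),(.048,.052),(.052,.057)])):
            for b in band:
                A,O=prof(im,5,*rg,*b); x,dk=centre(A,O.mean(0)); print(' ',nm,b,round(x,1),'contrast',round(float(dk)))
E
python3 ang.py
```

```text
0
  ptr (0.016, 0.024) -1.5 contrast 6
  ptr (0.024, 0.032) -3.2 contrast 10
  ptr (0.032, 0.04) -1.5 contrast 22
  ptr (0.04, 0.046) -0.6 contrast 15
  mark (0.044, 0.048) 15.4 contrast 24
  mark (0.048, 0.052) 15.3 contrast 22
  mark (0.052, 0.057) 15.6 contrast 10
1
  ptr (0.016, 0.024) 0.5 contrast 5
  ptr (0.024, 0.032) 0.1 contrast 10
  ptr (0.032, 0.04) 1.2 contrast 17
  ptr (0.04, 0.046) 0.5 contrast 17
  mark (0.044, 0.048) 15.5 contrast 14
  mark (0.048, 0.052) 15.5 contrast 24
  mark (0.052, 0.057) 14.5 contrast 17
2
  ptr (0.016, 0.024) 16.4 contrast 7
  ptr (0.024, 0.032) 16.0 contrast 11
  ptr (0.032, 0.04) 15.9 contrast 18
  ptr (0.04, 0.046) 15.9 contrast 28
  mark (0.044, 0.048) 16.0 contrast 29
  mark (0.048, 0.052) 15.8 contrast 29
  mark (0.052, 0.057) 14.9 contrast 18
```

The mark is about 15–16.4° from the zero and the pointer is at 16.5°, so I back off 0.5° and lower onto the stud.

{"op": "play_rows", "data": {"steps": [{"claw":255,"dp":[0,0,0.001],"angular":[0,-0.5,0]},{"claw":255,"dp":[0,0,0.001],"angular":[0,0,0]},{"claw":255,"dp":[0,0,0.0005],"angular":[0,0,0]},{"claw":255,"dp":[0,0,0.0005],"angular":[0,0,0]},{"claw":255,"dp":[0,0,0.0005],"angular":[0,0,0]},{"claw":255,"dp":[0,0,0],"angular":[0,0,0]},{"claw":255,"dp":[0,0,0],"angular":[0,0,0]},{"claw":255,"dp":[0,0,0],"angular":[0,0,0]}]}}

```text
clock: 12.03
tcp_pos: [0.5101, 0.0894, 0.1508]
orientation: [-0.103, 0.669, 0.73, 0.094]
wrist_force: [-0.7, -0.3, -2.8]
finger_gap: 0.0291
```

{"op": "play_rows", "data": {"steps": [{"claw":255,"dp":[0,0,0.0005],"angular":[0,0,0]},{"claw":255,"dp":[0,0,0],"angular":[0,0,0]},{"claw":255,"dp":[0,0,0],"angular":[0,0,0]},{"claw":255,"dp":[0,0,0],"angular":[0,0,0]},{"claw":255,"dp":[0,0,0],"angular":[0,0,0]},{"claw":255,"dp":[0,0,0],"angular":[0,0,0]},{"claw":255,"dp":[0,0,0],"angular":[0,0,0]},{"claw":255,"dp":[0,0,0],"angular":[0,0,0]}]}}

```text
clock: 12.7
tcp_pos: [0.5101, 0.0895, 0.1503]
orientation: [-0.103, 0.669, 0.73, 0.094]
wrist_force: [0.5, -0.2, -3.8]
finger_gap: 0.0288
```

{"op": "play_rows", "data": {"steps": [{"claw":255,"dp":[0,0,0.0005],"angular":[0,0,0]},{"claw":255,"dp":[0,0,0],"angular":[0,0,0]},{"claw":255,"dp":[0,0,0],"angular":[0,0,0]},{"claw":255,"dp":[0,0,0],"angular":[0,0,0]},{"claw":255,"dp":[0,0,0.0005],"angular":[0,0,0]},{"claw":255,"dp":[0,0,0],"angular":[0,0,0]},{"claw":255,"dp":[0,0,0],"angular":[0,0,0]},{"claw":255,"dp":[0,0,0],"angular":[0,0,0]}]}}

```text
clock: 13.37
tcp_pos: [0.5102, 0.0898, 0.1494]
orientation: [-0.102, 0.669, 0.73, 0.094]
wrist_force: [-0.5, -1.2, -2.9]
finger_gap: 0.0291
```

{"op": "play_rows", "data": {"steps": [{"claw":255,"dp":[0,0,0.0005],"angular":[0,0,0]},{"claw":255,"dp":[0,0,0],"angular":[0,0,0]},{"claw":255,"dp":[0,0,0],"angular":[0,0,0]},{"claw":255,"dp":[0,0,0],"angular":[0,0,0]},{"claw":255,"dp":[0,0,0],"angular":[0,0,0]},{"claw":255,"dp":[0,0,0],"angular":[0,0,0]},{"claw":255,"dp":[0,0,0],"angular":[0,0,0]},{"claw":255,"dp":[0,0,0],"angular":[0,0,0]}]}}

```text
clock: 14.03
tcp_pos: [0.5102, 0.0898, 0.1493]
orientation: [-0.102, 0.669, 0.73, 0.094]
wrist_force: [-2.6, -2.5, 5.3]
finger_gap: 0.0294
```

```bash
python3 - <<'E'
from h import *
F=[]
for i in range(6): env.read_camera("top"); s=env.get_state(); F.append(np.r_[s['wrist_force'],s['tcp_pos']])
print(np.mean(F,0).round(4))
E
```

```text
[-2.5014 -2.6121  5.3993  0.5102  0.0899  0.1493]
```

Contact is about 9.5 N. I'll ease it slightly, let the pointer settle and check.

{"op": "play_rows", "data": {"steps": [{"claw":255,"dp":[0,0,-0.0002],"angular":[0,0,0]},{"claw":255,"dp":[0,0,0],"angular":[0,0,0]},{"claw":255,"dp":[0,0,0],"angular":[0,0,0]},{"claw":255,"dp":[0,0,0],"angular":[0,0,0]},{"claw":255,"dp":[0,0,0],"angular":[0,0,0]},{"claw":255,"dp":[0,0,0],"angular":[0,0,0]},{"claw":255,"dp":[0,0,0],"angular":[0,0,0]},{"claw":255,"dp":[0,0,0],"angular":[0,0,0]}]}}

```text
clock: 15.0
tcp_pos: [0.5102, 0.0898, 0.1493]
orientation: [-0.102, 0.669, 0.73, 0.094]
wrist_force: [-1.4, -2.3, 5.8]
finger_gap: 0.0289
```

{"op": "play_rows", "data": {"steps": [{"claw":255,"dp":[0,0,0],"angular":[0,0,0]},{"claw":255,"dp":[0,0,0],"angular":[0,0,0]},{"claw":255,"dp":[0,0,0],"angular":[0,0,0]},{"claw":255,"dp":[0,0,0],"angular":[0,0,0]},{"claw":255,"dp":[0,0,0],"angular":[0,0,0]},{"claw":255,"dp":[0,0,0],"angular":[0,0,0]},{"claw":255,"dp":[0,0,0],"angular":[0,0,0]},{"claw":255,"dp":[0,0,0],"angular":[0,0,0]}]}}

```text
clock: 15.67
tcp_pos: [0.5102, 0.0899, 0.1493]
orientation: [-0.102, 0.669, 0.73, 0.094]
wrist_force: [-2.3, -1.2, 4.9]
finger_gap: 0.0291
```

```bash
python3 - <<'E'
from ang import *
c=env.calibration("scene"); P=[];D=[];F=[]
for i in range(8):
    p,d=env.read_camera("scene"); P.append(p.astype(float)); D.append(d); F.append(env.get_state()['wrist_force'])
p=np.mean(P,0).round().astype(np.uint8); d=np.median(D,0); s=env.get_state()
Rg,o=gauge_pose(s,.1018); im=rectify(p,c,Rg,o,5)
for nm,band in(("ptr",[(.024,.032),(.032,.040),(.040,.046)]),("mark",[(.044,.048),(.048,.052),(.052,.057)])):
    for b in band:
        A,O=prof(im,5,2,32,*b); print(nm,b,np.round(centre(A,O.mean(0)),1))
th=np.deg2rad(4.85); ux=np.array([np.cos(th),np.sin(th)]);uy=np.array([-np.sin(th),np.cos(th)])
r=o[:2]-[.466,.1248]; print('F',np.mean(F,0).round(2),'tilt',np.degrees(np.arccos(Rg[2,2])).round(2),'o',o.round(4),'back gap',r@ux-.0188-.015,'Y',r@uy,'yaw',np.degrees(np.arctan2(-Rg[1,0],-Rg[0,0])),s['finger_gap'])
# measured foot edge line tilt from depth
q=pts(d,c)[d>0]; g=(q-o)@Rg; k=(abs(g[:,1])<.08)&(g[:,0]<-.008)&(g[:,0]>-.022)&(abs(g[:,2]-.01)<.02)
print('foot y ext',np.percentile(g[k,1],[1,99]),'x',np.median(g[k&(abs(g[:,2]-.008)<.006),0]))
raw=cv2.resize(p[110:210,300:420],None,fx=4,fy=4,interpolation=cv2.INTER_CUBIC); im=cv2.resize(im,(310,400))
save("pics/fin.png",np.hstack([im,raw]))
E
```

```text
ptr (0.024, 0.032) [17.5  8.8]
ptr (0.032, 0.04) [15.9 19.9]
ptr (0.04, 0.046) [15.9 29. ]
mark (0.044, 0.048) [15.8 31.5]
mark (0.048, 0.052) [15.6 30.5]
mark (0.052, 0.057) [29.6 29.6]
F [-2.3  -2.59  5.05] tilt 15.99 o [0.5078 0.1178 0.0514] back gap 0.007287024058054484 Y -0.010532612430600465 yaw 4.932497642746063 0.02947940562757124
foot y ext [-0.0680529  0.0656549] x -0.016193051981329788
```

View pics/fin.png

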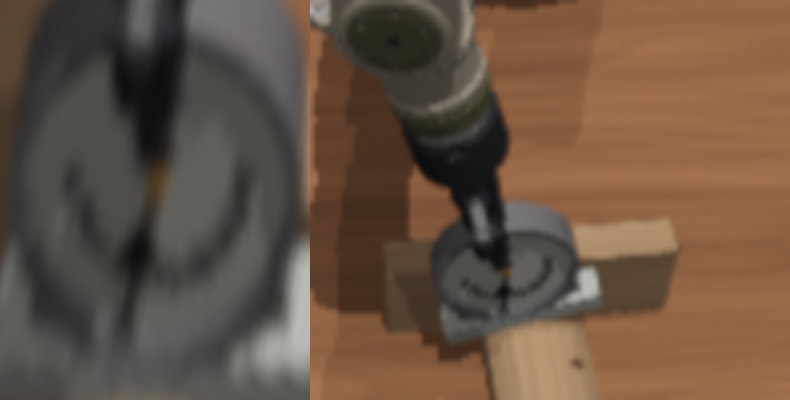

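Pointer and mark form one continuous line from (140,235) to (122,335). Contact is about 9 N and the gap to the joist is about 7 mm. Handing in.

```bash
python3 -c "
from workcell import env
print(env.hand_in())"
```

```text
the job is handed in; nothing more can be done
None
```

I picked up the small gauge, set it level across the crown beside the joist, then tilted it 16° onto the mark. I handed the job in at about 16 s with the gripper still holding it. To tilt, I lifted it 4 mm and set it down again; it did not roll on the stud.

Last checks before hand-in:
- **Pointer on mark:** the pointer measured 15.9° and the mark 15.6–15.8°. Earlier views put the mark 15–16.4° from the pointer's zero, against a limit of 3.7°.
- **Failed readings:** the outermost mark band read 29.6°, and I discounted it as the dark case rim. The innermost pointer band read 17.5° at low contrast.
- **Contact with the stud:** about 9 N by the wrist force, within the 0.3–20 N limit. I tried to ease it by 0.2 mm, but it hardly changed.
- **Position beside the joist:** the back is about 7 mm from the joist face and parallel within about 0.1°. No push from the joist showed. There was a steady −2.3 N sideways wrist force, directed towards the joist. I took it to be friction on the stud.
- **Level step:** the gauge was held level on the crown at about 8 N for roughly 0.7 s.
- **Bystanders:** the arm stayed well clear of the hammer, tape measure and jar. I did not measure their positions again at the end.

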